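Show the hidden mark to the bench camera with an inspection mirror

TASK

Pick up the inspection mirror by its handle and, from the robot's side, bring its head between the stand's two posts, under the clamped frame section, so that the glass is straight below the mark on the section's underside and level with the camera lens. Angle the mirror so that the camera sees the mark reflected in it, and finish while still holding it steady in the air at that angle, touching neither stand nor camera. Do not knock the stand or the camera on the way, and leave the other things on the bench alone.

Things in the scene. Friction and masses are not known exactly. Their poses are not given: they have to be found in the camera images.
- mirror_tool: inspection mirror lying on the bench: black box-shaped handle 100 (x) by 18 (y) by 28 mm (z), pinched across its 18 mm width; a 7 mm steel shaft runs forward and slightly up from it to a ball joint with a round mirror 40 mm across. Origin: centre of the handle's underside; x towards the mirror, z up. About 0.15 kg, balances within 15 mm ahead of the handle's middle
- ball (a point): centre of the ball joint behind the round mirror, at (155, 0, 40) mm in the mirror tool's frame
- head_tilt (a joint): tilt of the round mirror on its ball joint about the tool's y, rad: at 0 the glass faces along the tool's z (up), at 1.57 along its x (forward, away from the handle). Starts between 0.85 and 1.12; stiff (0.4 N m), so carrying does not change it: to angle the mirror, angle the whole tool
- glass (a point): centre of the mirror's glass face, 10 mm from the ball joint's centre along the direction the glass faces; this point's z axis is that direction, its y axis is the tool's y
- stand: fixed stand: base plate 110 by 210 mm, 12 mm thick; two upright aluminium posts (22 by 24 mm, 320 mm tall), centres 88 mm either side of the middle; a grey frame section, 42 mm thick cylinder, spans their tops, leaving a gateway 150 mm wide, 270 mm high. Origin: on the bench midway between the posts; x through the gateway, away from the robot, y to the left post
- mark (a point): the mark: a pale dot 10 mm across on the underside of the frame section, at the middle of its length, facing straight down, 270 mm above the bench straight over the stand's origin; not visible from above
- viewing_spot (a point): a point in the air 170 mm above the bench, straight below the mark (100 mm) and level with the camera's lens: where the centre of the glass belongs
- bench_camera: small fixed bench camera beyond the gateway: steel foot 50 mm square, thin post, black box with a round lens that looks level at the viewing spot. Its origin lies on the bench below the viewing spot (same point as the stand's origin); its x axis points from there horizontally to the camera, at up to 0.35 rad either side of the stand's x
- lens (a point): centre of the camera lens's front, 170 mm above the bench, 100 mm horizontally from the viewing spot
- halfway (a point): the point halfway between lens and mark. As both are equally far from the viewing spot, a mirror at the viewing spot shows the mark to the lens when its glass faces this point (that is 45 degrees up, towards the camera)
- table: the bench, top at height 0
- grease_jar: bystander, to be left alone: white lidded jar, 80 mm across, 90 mm tall; origin at its underside
- oil_bottle: bystander, to be left alone: grey bottle with a black cap, 54 mm across, 150 mm tall; origin at its underside
- screwdriver: bystander, to be left alone: screwdriver lying on the bench; origin at its underside
- wrench: bystander, to be left alone: flat steel wrench lying on the bench; origin at its underside
- sprocket: bystander, to be left alone: flat toothed steel ring, about 94 mm across, 6 mm thick; origin at its underside
- tyre_lever: bystander, to be left alone: flat plastic tyre lever, about 125 mm long, 7 mm thick; origin at its underside
- mug: bystander, to be left alone: white mug, 76 mm across, 85 mm tall; origin at its underside
Not all that is in view belongs to the job. Leave any blue or purple look-alike of the bench_camera alone.

How it is judged:
By the outcome, as a careful person would: the job done as asked, in the order asked, and still so for the second after the job is handed in, while the arm keeps its last pose, push and grip.
It also fails if it takes over 48 s, if anything falls off the work surface, if the arm or the gripper's body presses on something with over 40 N, if the wrist force passes 120 N, or if a joint passes its speed limit or range.

ROBOT

A 6-joint arm with a two-finger parallel gripper is mounted at the origin on the work surface. World frame = base frame: x ahead of the robot, y to its left, z up, the work surface at z = 0. Lengths are in m, angles in degrees, forces in N, time in s.
With the tool pointing down it reaches from about 0.275 to 0.775 m from the base axis. Payload 14.6 kg.
Tool frame: the origin (TCP) lies midway between the tips of the shut fingers; the grasp point (between the pads) lies 19 mm behind it; y points along the fingers, z is the direction in which the jaws open and shut, and the axes are right-handed (so a half turn about y gives the same grasp; the last joint's range is limited). The gripper opens to 85 mm and grips with 20 to 120 N. Pads are 22 mm wide; open, the fingers measure 114 mm over their backs; the gripper's body (76 mm by 85 mm) begins 54 mm behind the grasp point. The pads swing forward as they close: fully open they stand 13 mm farther back than shut.
Start: joints at [56.075, 15.075, -2.767, 72.158, 0, 81.102], TCP at [0.222, 0.476, 0.231] pointing down, gripper open.
Joint ranges: [-151.79, 151.79], [-50.71, 97.33], [-67.44, 78.34], [-121.81, 120.89], [-77.56, 73.72], [-180, 180]. Speed limits (degrees/s): [108.29, 108.29, 147.25, 159.86, 180, 180].

INTERFACE

Orientations are given as a 3x3 rotation matrix whose columns are the frame's x, y, z axes.
In Python, from rig import env, viewer, order, nets gives the robot as it stands.
- The arm moves only by the tool move_arm, never from a script. Its argument "steps" is a list of rows, each a list of 3 entries, a list of its own where there are three numbers: the opening, from 0 (shut) to 1 (fully open), then the shift along the world's x, y, z normalised to -1 to 1, where 1 is 300 mm, then the turn about the world's z normalised to -1 to 1, where 1 is 0.5 rad. In form: [[jaw, [dx, dy, dz], turn], ...]. A call has 1 to 12 rows; each row is the pose to reach, as a shift and turn from the pose commanded when the call began; what a row does not reach only later rows make up. A row lasts 1/10 s, in which the tool goes at most 50 mm and 8.59 degrees, less where a joint would pass 70% of its speed; a pose out of reach is approached as far as the arm can. A call with a number of a shift or a turn outside -1 to 1 is refused whole. A call with a gripper value outside its range is refused whole. The fingers move at their own pace and stop on an object; "squeeze" is the grip in N (left out, the last holds). Time passes only in rows, so rows that repeat a pose let the fingers close. It gives the time, the measured TCP pose, the force and the opening at its end, in the units of the state.
- env.state(): the state, without advancing time (a new reading comes with each control period).
- viewer.snapshot(name): name is "scene" or "top" or "wrist"; returns (picture, depth): 384x512x3 uint8, red, green, blue; 384x512 float32, m along the optical axis (not along the pixel's ray), 0 where there is no reading.
- viewer.camera_model(name): a dict with "fx", "fy", "cx", "cy" (pixels), "k1" (the pictures are not rectified: a ray, as slopes to the right and down, at radius r is drawn at 1 + k1 r^2 times it, then the intrinsics apply), "R" (3x3) and "t" (3): a world point X has camera coordinates R X + t. Camera axes: x right, y down, z forward; pixel columns grow to the right and rows downward; lengths in m; the calibration is good to about 2 mm. A picture is of the moment at which its call begins: read the wrist's pose just before it. camera_model takes no time and is no camera call; for the wrist camera it gives the pose at the moment of the call.
- order.close_job(): hands the job in, once; it reports no verdict.
Trained networks look in the newest picture that a camera, given by its name, has taken for a name from the list of things; names that differ only in an ending like _2 or _b are one class to them, and where a whole thing is asked for, a point or a joint stands for the part that bears it (a point fixed in the world has none). Each returns a list of dicts, best first, with "p" (0 to 1); they miss things now and then, are a little off and sometimes report something else, mostly with a low value. They report only what shows in the picture. A call takes as long as a camera call. They do not tell look-alikes from the thing itself.
- nets.find_in(camera, name): "extent" ([left, top, right, bottom] in pixels, round what is visible of it).
- nets.masks_of(camera, name): "region" (384x512 bool, what is visible of it) and "extent" ([left, top, right, bottom] in pixels, round what is visible of it).
The state is a dict: "clock": time; "qpos": joint angles; "qvel": joint speeds; "tau": joint torques, N m; "tcp_pos": TCP position; "tool_rot": TCP orientation; "force": force on the tool from outside, world axes, zero at the start; "moment": the same for the moment, N m; "grip_width": finger opening in m.
Only numpy, scipy, OpenCV 4.12 (cv2) and the standard library are available. Lean on these libraries where they do the work, as an engineer would, in place of code of your own. Each camera call takes 0.05 s, during which the arm holds its last target.

## Working session

There is one attempt and no reset: what is moved stays moved. The work goes in short steps, Python scripts to look and compute and a tool call to move; the robot and the scene stay as the last step left them, time stands still between calls to the robot, and variables do not carry over. Pictures are saved under pics/ and viewed, and the job is handed in when it is done.

Besides the shell and the picture viewer there is one more tool, called after "Call:" in YAML: its name, and indented under it one key for each argument. move_arm: Moves the arm, as the interface text tells. Scaled input: -1 to 1 covers 300 mm each way for a shift and 0.5 rad each way for a turn. Its arguments: {"type":"object","properties":{"steps":{"type":"array","items":{"type":"array"}},"squeeze":{"type":"number"}},"required":["steps"]}

```bash
mkdir -p pics; ls; cat > h.py <<'E'
import numpy as np, cv2
from rig import env, viewer, order, nets
def snap(c,fn):
    m=viewer.camera_model(c); p,d=viewer.snapshot(c)
    cv2.imwrite('pics/'+fn+'.png',p[:,:,::-1]); np.savez('pics/'+fn+'.npz',p=p,d=d,**{k:np.array(v) for k,v in m.items()})
    return m,p,d
def pts(m,d,vu):
    """vu: Nx2 (row,col) -> world"""
    vu=np.asarray(vu); v,u=vu[:,0],vu[:,1]
    K=np.array([[m['fx'],0,m['cx']],[0,m['fy'],m['cy']],[0,0,1.]],float)
    # invert k1
    xd=(u-m['cx'])/m['fx']; yd=(v-m['cy'])/m['fy']; x,y=xd.copy(),yd.copy()
    for _ in range(20):
        f=1+m['k1']*(x*x+y*y); x,y=xd/f,yd/f
    z=d[v.astype(int),u.astype(int)]
    C=np.stack([x*z,y*z,z],1)
    return (C-np.asarray(m['t']))@np.asarray(m['R'])
def proj(m,X):
    C=np.atleast_2d(X)@np.asarray(m['R']).T+np.asarray(m['t']); x=C[:,0]/C[:,2];y=C[:,1]/C[:,2]
    f=1+m['k1']*(x*x+y*y); return np.stack([m['cx']+m['fx']*x*f, m['cy']+m['fy']*y*f],1)
def cloud(m,d):
    vu=np.argwhere(d>0); return vu,pts(m,d,vu)
E
python3 - <<'E'
from h import *
np.set_printoptions(precision=4,suppress=True)
s=env.state(); print(s)
for c in ('scene','top'):
    m,p,d=snap(c,c+'0'); print(c,m['R'],m['t'],m['fx'],m['k1'])
    for n in ('mirror_tool','stand','bench_camera','glass'):
        print(n,[(round(r['p'],2),np.round(r['extent'])) for r in nets.find_in(c,n)])
E
```

```text
pics
{'clock': 0.0, 'qpos': array([56.0752, 15.0968, -2.8025, 72.1592,  0.    , 81.102 ]), 'qvel': array([-0.0089, -0.0877,  0.0327,  0.0029,  0.0224,  0.0599]), 'tau': array([  0.0001, -63.7617,  38.457 ,   0.0136,   0.    ,  -0.    ]), 'tcp_pos': array([0.2219, 0.4755, 0.2309]), 'tool_rot': array([[ 0.9061, -0.0006,  0.423 ],
       [-0.423 , -0.0008,  0.9061],
       [-0.0002, -1.    , -0.001 ]]), 'force': array([-0.3739,  0.2343, -0.1893]), 'moment': array([ 0.0031,  0.0023, -0.0143]), 'grip_width': 0.08530224496133534}
scene [[-0.6444  0.7646 -0.0103]
 [ 0.5197  0.4281 -0.7394]
 [-0.5609 -0.4818 -0.6732]] [ 0.3551 -0.1681  2.0744] 438.6598245609678 -0.0752375525311507
mirror_tool [(0.56, array([312., 228., 335., 274.]))]
stand [(0.81, array([192., 152., 249., 242.]))]
bench_camera [(0.77, array([184., 162., 198., 201.])), (0.74, array([181., 198., 203., 244.])), (0.54, array([221., 158., 235., 199.]))]
glass [(0.52, array([314., 263., 321., 272.]))]
top [[-0.0204 -0.9996 -0.0182]
 [-0.9969  0.0218 -0.076 ]
 [ 0.0764  0.0166 -0.9969]] [0.0228 0.5471 1.2846] 391.99816939331834 0.030509201605709094
mirror_tool [(0.53, array([159., 164., 186., 226.])), (0.37, array([227., 232., 252., 256.]))]
stand [(0.6, array([259., 106., 342., 171.]))]
bench_camera [(0.66, array([298.,  91., 313., 112.])), (0.61, array([316., 188., 340., 206.])), (0.57, array([339., 145., 367., 169.]))]
glass [(0.46, array([157., 164., 165., 170.]))]
```

```bash
cd pics; python3 -c "
import cv2
a=cv2.imread('scene0.png')
cv2.imwrite('s0c.png',cv2.resize(a[110:310,130:400],None,fx=2.9,fy=2.9,interpolation=cv2.INTER_CUBIC))
a=cv2.imread('top0.png')
cv2.imwrite('t0c.png',cv2.resize(a[60:280,120:400],None,fx=2.7,fy=2.7,interpolation=cv2.INTER_CUBIC))"
```

```text
(no output)
```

View pics/s0c.png

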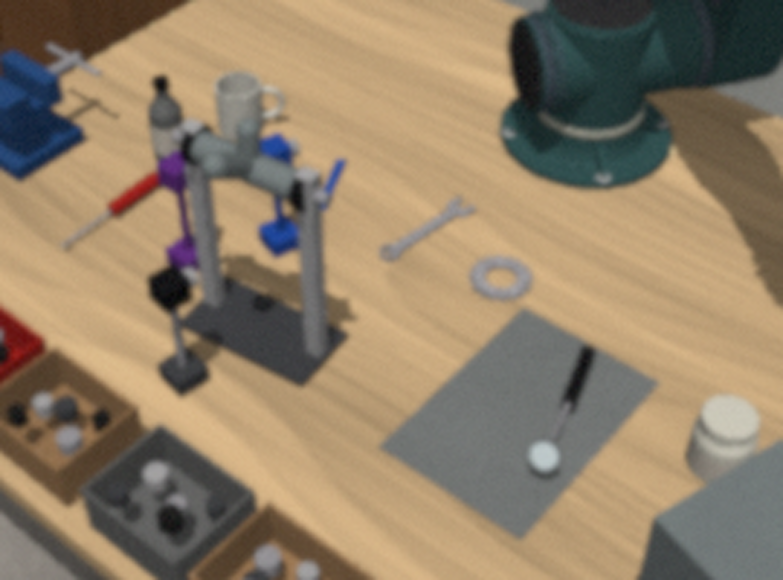

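View pics/t0c.png

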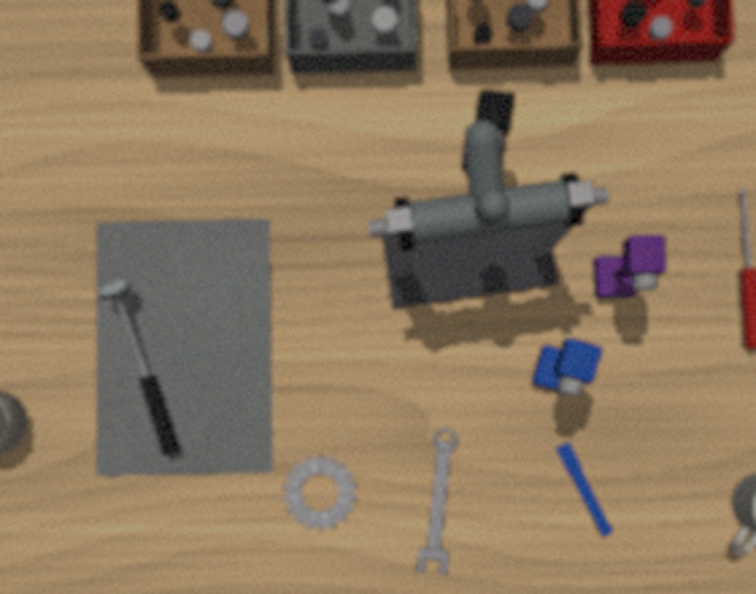

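```bash
python3 - <<'E'
from h import *
np.set_printoptions(precision=3,suppress=True)
def ld(fn):
    z=np.load('pics/'+fn+'.npz'); return {k:z[k] for k in z.files}
for c in ('top','scene'):
    m=ld(c+'0'); vu,P=cloud(m,m['d']); col=m['p'][vu[:,0],vu[:,1]].astype(int)
    # mirror handle: dark pixels in mat area
    dark=col.max(1)<50
    # black handle approx
    for name,box in (('hand',(159,164,190,235)if c=='top' else (310,225,340,275)),('camera',(290,88,315,115) if c=='top' else (178,196,206,248)),('stand',(255,105,345,180)if c=='top' else (190,150,250,245))):
        s=(vu[:,1]>=box[0])&(vu[:,1]<box[2])&(vu[:,0]>=box[1])&(vu[:,0]<box[3])
        Q=P[s];cq=col[s];vq=vu[s]
        if name=='hand':
            k=(cq.max(1)<70)&(Q[:,2]>0.012); q=Q[k]; print(c,name,len(q),q.mean(0),q.min(0),q.max(0))
            if len(q)>5:
                w=np.linalg.svd(q[:,:2]-q[:,:2].mean(0))[2][0]; print('dir',w,np.degrees(np.arctan2(w[1],w[0])), np.ptp((q[:,:2])@w))
            k=(Q[:,2]>0.03)&(cq.max(1)>90); print('head',len(Q[k]),Q[k].mean(0),Q[k].min(0),Q[k].max(0))
        elif name=='camera':
            k=(Q[:,2]>0.13)&(Q[:,2]<0.23)&(cq.max(1)<80); q=Q[k]; print(c,name,len(q),q.mean(0),q.min(0),q.max(0))
            k=(Q[:,2]<0.02)&(cq.max(1)<80); q=Q[k]; print('foot',len(q),q.mean(0),q.min(0),q.max(0))
        else:
            k=(Q[:,2]>0.25); q=Q[k]; print(c,name,len(q),q.mean(0),q.min(0),q.max(0))
            k=(Q[:,2]>0.31); q=Q[k]; print(len(q)); 
            if len(q)<80: print(q)
E
```

```text
top hand 192 [0.467 0.284 0.026] [0.415 0.262 0.012] [0.612 0.335 0.055]
dir [-0.955 -0.298] -162.6707119632111 0.2030472609999902
head 52 [0.608 0.328 0.042] [0.558 0.314 0.03 ] [0.629 0.344 0.063]
top camera 158 [ 0.785 -0.123  0.188] [ 0.752 -0.141  0.159] [ 0.806 -0.104  0.196]<stdin>:20: RuntimeWarning: Mean of empty slice.
  ret = um.true_divide(
Traceback (most recent call last):
ValueError: zero-size array to reduction operation minimum which has no identity
```

```bash
python3 - <<'E'
from h import *
m,p,d=snap('wrist','w0')
vu,P=cloud(m,d); print(P.min(0),P.max(0), m['R'],m['t'])
E
```

```text
[-0.09737374 -0.09971456 -0.75594244] [0.68711043 1.41314811 0.32770969] [[ 4.22577327e-01  9.06326846e-01 -2.24509707e-04]
 [ 8.62667950e-01 -4.02145268e-01  3.06729835e-01]
 [ 2.77907199e-01 -1.29810751e-01 -9.51796595e-01]] [-0.52485699 -0.04021631  0.37987308]
```

View pics/w0.png

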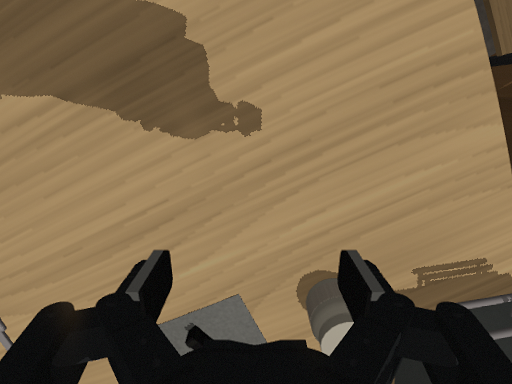

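```bash
cat >> h.py <<'E'
np.set_printoptions(precision=3,suppress=True)
def ld(fn):
    z=np.load('pics/'+fn+'.npz'); return {k:z[k] for k in z.files}
E
python3 - <<'E'
from h import *
for c in ('top','scene'):
    m=ld(c+'0'); vu,P=cloud(m,m['d']); col=m['p'][vu[:,0],vu[:,1]].astype(int)
    B=(P[:,0]>.38)&(P[:,0]<.65)&(P[:,1]>.2)&(P[:,1]<.42)
    k=B&(P[:,2]<.008)&(col.max(1)-col.min(1)<25); print(c,'mat z',np.median(P[k,2]))
    k=B&(P[:,2]>.012)&(col.max(1)<60)&(P[:,0]<.55);q=P[k]; mu=q[:,:2].mean(0); w=np.linalg.svd(q[:,:2]-mu)[2][0]; w*=np.sign(w[0])
    t=(q[:,:2]-mu)@w; print('handle',len(q),mu,mu+w*(t.min()+t.max())/2,np.degrees(np.arctan2(w[1],w[0])),np.ptp(t),np.percentile(q[:,2],90))
    k=B&(P[:,2]>.025)&(col.max(1)>80)&(P[:,0]>.58); q=P[k]; print('head',len(q),q.mean(0),q.min(0),q.max(0))
    k=(P[:,0]>.72)&(P[:,0]<.85)&(P[:,1]>-.2)&(P[:,1]<-.05)&(col.max(1)<70)&(P[:,2]>.13)&(P[:,2]<.22);q=P[k]; print('cam',len(q),q.mean(0),np.percentile(q,[3,97],axis=0))
    k=(P[:,0]>.72)&(P[:,0]<.9)&(P[:,1]>-.22)&(P[:,1]<-.02)&(col.max(1)<70)&(P[:,2]<.03);q=P[k]; 
    if len(q): print('foot',len(q),q.mean(0),np.percentile(q,[3,97],axis=0))
    S=(P[:,0]>.55)&(P[:,0]<.8)&(P[:,1]>-.28)&(P[:,1]<.1)
    k=S&(P[:,2]>.312);q=P[k]; print('posttop',len(q)); print(q[np.argsort(q[:,1])][::max(1,len(q)//40)])
    k=S&(P[:,2]<.025)&(P[:,2]>.006)&(col.max(1)<75);q=P[k]; print('base',len(q),q.mean(0),cv2.minAreaRect((q[:,:2]*1000).astype(np.float32)))
E
```

```text
top mat z -0.0002407289144102332
handle 176 [0.463 0.283] [0.464 0.283] 17.428255385758753 0.09776399767584909 0.030014553907212433
head 61 [0.611 0.331 0.044] [0.581 0.315 0.03 ] [0.629 0.352 0.063]
cam 145 [ 0.786 -0.123  0.189] [[ 0.765 -0.139  0.183]
 [ 0.804 -0.105  0.193]]
foot 101 [ 0.888 -0.132  0.02 ] [[ 0.771 -0.213  0.009]
 [ 0.896 -0.025  0.03 ]]
posttop 739
[[ 0.669 -0.2    0.317]
 [ 0.667 -0.195  0.318]
 [ 0.65  -0.19   0.312]
 [ 0.667 -0.187  0.32 ]
 [ 0.645 -0.182  0.313]
 [ 0.654 -0.179  0.318]
 [ 0.661 -0.173  0.312]
 [ 0.653 -0.154  0.312]
 [ 0.654 -0.131  0.313]
 [ 0.643 -0.113  0.353]
 [ 0.689 -0.112  0.331]
 [ 0.68  -0.109  0.326]
 [ 0.711 -0.108  0.346]
 [ 0.635 -0.106  0.345]
 [ 0.653 -0.106  0.358]
 [ 0.677 -0.104  0.331]
 [ 0.708 -0.103  0.348]
 [ 0.689 -0.101  0.335]
 [ 0.655 -0.101  0.359]
 [ 0.684 -0.099  0.332]
 [ 0.648 -0.098  0.358]
 [ 0.673 -0.096  0.326]
 [ 0.639 -0.096  0.353]
 [ 0.668 -0.094  0.323]
 [ 0.695 -0.093  0.34 ]
 [ 0.71  -0.093  0.353]
 [ 0.682 -0.091  0.332]
 [ 0.642 -0.091  0.325]
 [ 0.673 -0.089  0.324]
 [ 0.711 -0.088  0.349]
 [ 0.67
[... 1229 characters left out ...]
72  -0.088  0.344]
 [ 0.658 -0.088  0.34 ]
 [ 0.711 -0.087  0.347]
 [ 0.644 -0.087  0.346]
 [ 0.707 -0.086  0.35 ]
 [ 0.724 -0.085  0.339]
 [ 0.657 -0.084  0.337]
 [ 0.72  -0.084  0.345]
 [ 0.711 -0.083  0.345]
 [ 0.65  -0.083  0.325]
 [ 0.655 -0.082  0.337]
 [ 0.719 -0.081  0.338]
 [ 0.718 -0.08   0.351]
 [ 0.706 -0.079  0.339]
 [ 0.717 -0.078  0.338]
 [ 0.723 -0.078  0.329]
 [ 0.711 -0.076  0.326]
 [ 0.66  -0.075  0.313]
 [ 0.646 -0.039  0.314]
 [ 0.647 -0.019  0.32 ]
 [ 0.652 -0.015  0.312]
 [ 0.637 -0.01   0.318]
 [ 0.654 -0.004  0.319]
 [ 0.639  0.001  0.317]]
base 778 [ 0.669 -0.097  0.011] ((649.2139282226562, -112.4527587890625), (245.49085998535156, 213.7265625), 48.718223571777344)
```

```bash
python3 - <<'E'
from h import *
m=ld('w0'); C=-m['R'].T@m['t']; s=env.state(); T=s['tool_rot']
print('cam pos in tool',T.T@(C-s['tcp_pos']),'axis',T.T@m['R'][2], m['fx'],m['cx'],m['cy'],m['k1'])
t=ld('top0'); vu,P=cloud(t,t['d']); col=t['p'][vu[:,0],vu[:,1]].astype(int)
for n,k in (('blue',(col[:,2]>col[:,0]+50)&(col[:,2]>col[:,1]+35)),('purple',(col[:,0]>col[:,1]+30)&(col[:,2]>col[:,1]+40))):
    k=k&(P[:,2]>.1)&(P[:,0]>.3)&(P[:,0]<.8); q=P[k]; print(n,len(q),q.min(0),q.max(0))
k=(P[:,2]>.06)&(P[:,0]>.3)&(P[:,0]<.7)&(P[:,1]>.35)&(P[:,1]<.6); print('jar',P[k].min(0),P[k].max(0))
for x in (0.35,0.38,0.42):
  pass
E
```

```text
cam pos in tool [-0.079 -0.143 -0.   ] axis [ 0.307  0.952 -0.   ] 291.40155440726113 254.6108228669078 196.41692391874935 -0.0689608739222037
blue 859 [ 0.491 -0.737  0.1  ] [ 0.659 -0.182  0.194]
purple 163 [ 0.604 -0.298  0.157] [ 0.641 -0.261  0.195]
jar [0.421 0.454 0.06 ] [0.7   0.6   0.205]
```

Call:
move_arm:
  steps:
    - [1,[0.95,-0.5,0],1]
    - [1,[0.95,-0.5,0],1]
    - [1,[0.95,-0.5,0],1]
    - [1,[0.95,-0.5,0],1]
    - [1,[0.95,-0.5,0],1]
    - [1,[0.95,-0.5,0],1]
    - [1,[0.95,-0.5,0],1]
    - [1,[0.95,-0.5,0],1]
    - [1,[0.95,-0.5,0],1]

```text
clock: 1.45
tcp_pos: [0.5075, 0.3252, 0.2309]
tool_rot: [[0.998, -0.001, -0.062], [0.062, -0.0, 0.998], [-0.001, -1.0, -0.0]]
force: [-0.6, -0.5, -0.4]
grip_width: 0.0854
```

Call:
move_arm:
  steps:
    - [1,[0.2,0,-0.1],0.5]
    - [1,[0.2,0,-0.1],0.5]
    - [1,[0.2,0,-0.1],0.5]
    - [1,[0.2,0,-0.1],0.5]
    - [1,[0.2,0,-0.1],0.5]

```text
clock: 1.95
tcp_pos: [0.566, 0.3264, 0.2023]
tool_rot: [[0.952, 0.001, -0.307], [0.307, 0.0, 0.952], [0.001, -1.0, 0.0]]
force: [0.4, 0.8, 1.1]
grip_width: 0.0853
```

```bash
python3 - <<'E'
from h import *
s=env.state(); print(s['clock'],s['tcp_pos'],s['qpos'],s['tool_rot'],s['force'])
m,p,d=snap('wrist','w1')
for n in ('mirror_tool','glass'): print(n,[(r['p'],r['extent']) for r in nets.find_in('wrist',n)])
E
```

```text
1.95 [0.566 0.326 0.202] [22.826 28.484 13.962 75.431  0.007  4.928] [[ 0.952  0.001 -0.307]
 [ 0.307  0.     0.952]
 [ 0.001 -1.     0.   ]] [0.448 0.759 1.084]
mirror_tool [(0.79, [232.1, 18.3, 267.3, 232.2])]
glass [(0.75, [231.4, 215.9, 266.7, 232.4])]
```

View pics/w1.png

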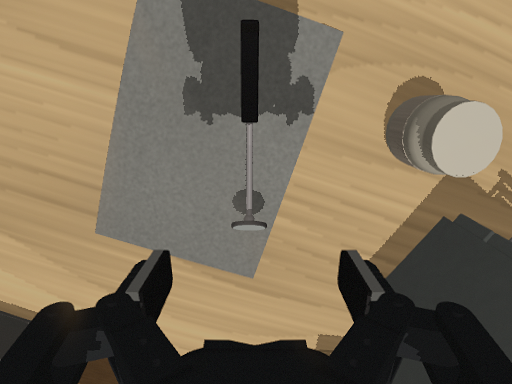

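```bash
cat > fit.py <<'E'
from h import *
def handle(m):
    vu,P=cloud(m,m['d']); col=m['p'][vu[:,0],vu[:,1]].astype(int)
    B=(P[:,0]>.38)&(P[:,0]<.66)&(P[:,1]>.22)&(P[:,1]<.40)
    k=B&(P[:,2]>.024)&(col.max(1)<60)&(P[:,2]<.06)&(P[:,0]<.54);q=P[k]
    (c,sz,a)=cv2.minAreaRect((q[:,:2]*1000).astype(np.float32)); c=np.array(c)/1000
    b=cv2.boxPoints((tuple(c*1000),sz,a)); e=[b[1]-b[0],b[2]-b[1]]; w=max(e,key=np.linalg.norm); w=w/np.linalg.norm(w); w*=np.sign(w[0])
    return c,sz,w,q,P,col,vu,B
if __name__=='__main__':
    m=ld('w1'); c,sz,w,q,P,col,vu,B=handle(m)
    print(c,sz,np.degrees(np.arctan2(w[1],w[0])),np.median(q[:,2]))
    n=np.array([-w[1],w[0]])
    k=B&(P[:,2]>.022); L=np.c_[(P[k,:2]-c)@w,(P[k,:2]-c)@n,P[k,2]]; vk=vu[k]; ck=col[k]
    h=L[:,0]>.13; o=np.argsort(L[h,0])
    for r in range(205,236,3):
        s=h&(vk[:,0]==r)&(abs(L[:,1])<.03)
        if s.sum(): print(r,vk[s,1].min(),vk[s,1].max(),L[s].mean(0),L[s].min(0),ck[s].mean(0))
    # shaft
    for x in (.06,.08,.1,.12,.13):
        s=(abs(L[:,0]-x)<.006); print(x,L[s].mean(0),s.sum())
E
python3 fit.py
```

```text
[0.464 0.287] (99.05681610107422, 18.218671798706055) 18.119347 0.027880823608143333
205 246 251 [ 0.139 -0.002  0.039] [ 0.138 -0.004  0.038] [131.    125.333 122.5  ]
208 246 251 [ 0.142 -0.002  0.04 ] [ 0.142 -0.004  0.038] [131.333 125.333 122.833]
211 246 251 [ 0.145 -0.002  0.041] [ 0.145 -0.004  0.039] [93.167 88.5   85.167]
214 246 251 [ 0.148 -0.002  0.042] [ 0.148 -0.005  0.04 ] [94.167 89.167 86.167]
217 244 253 [ 0.151 -0.002  0.043] [ 0.15  -0.007  0.041] [91.7 87.  83.5]
220 244 253 [ 0.154 -0.002  0.044] [ 0.154 -0.007  0.042] [84.6 79.7 76.2]
223 232 265 [ 0.152 -0.001  0.058] [ 0.151 -0.02   0.05 ] [64.147 60.529 57.735]
226 231 266 [ 0.157 -0.002  0.055] [ 0.156 -0.021  0.047] [126.222 127.611 122.667]
229 236 262 [ 0.168 -0.001  0.038] [ 0.168 -0.016  0.037] [141.926 143.778 138.111]
0.06 [0.061 0.    0.022] 5
0.08 [ 0.081 -0.001  0.023] 41
0.1 [0.098 0.005 0.271] 21142
0.12 [0.116 0.006 0.258] 2341
0.13 [ 0.13  -0.002  0.037] 66
```

```bash
python3 - <<'E'
from fit import *
m=ld('w1'); c=np.array([.464,.287]); a=np.radians(17.6); w=np.array([np.cos(a),np.sin(a)]); n=np.array([-w[1],w[0]])
vu,P=cloud(m,m['d']); L=np.c_[(P[:,:2]-c)@w,(P[:,:2]-c)@n,P[:,2]]
for cc in (240,249,258):
    for r in range(219,234):
        i=np.where((vu[:,0]==r)&(vu[:,1]==cc))[0][0]; print(cc,r,L[i],m['p'][r,cc])
k=(vu[:,0]>=216)&(vu[:,0]<=232)&(L[:,2]>.025)&(L[:,0]>.14)&(L[:,0]<.19)&(abs(L[:,1])<.025)
col=m['p'][vu[:,0],vu[:,1]].astype(int); g=k&(col[:,1]>110)&(L[:,0]>.155)
q=L[g]; A=np.c_[q[:,2],np.ones(len(q))]; s=np.linalg.lstsq(A,q[:,0],rcond=None)[0]; print(len(q),s,'tilt from dx/dz',np.pi/2-np.arctan(-s[0]))
u,S,v=np.linalg.svd(q-q.mean(0)); print(q.mean(0),v,S)
E
python3 -c "
import cv2
a=cv2.imread('pics/w1.png');cv2.imwrite('pics/w1c.png',cv2.resize(a[190:250,205:295],None,fx=8,fy=8,interpolation=cv2.INTER_NEAREST))"
```

```text
240 219 [ 0.172 -0.012  0.001] [118 116 110]
240 220 [ 0.173 -0.012  0.001] [120 117 111]
240 221 [ 0.151 -0.009  0.057] [65 60 56]
240 222 [ 0.151 -0.009  0.059] [68 66 61]
240 223 [ 0.152 -0.009  0.059] [70 66 64]
240 224 [ 0.153 -0.009  0.061] [74 71 68]
240 225 [ 0.155 -0.009  0.058] [113 113 109]
240 226 [ 0.158 -0.009  0.055] [146 148 143]
240 227 [ 0.161 -0.009  0.05 ] [143 145 139]
240 228 [ 0.165 -0.01   0.044] [143 146 140]
240 229 [ 0.169 -0.01   0.038] [142 145 139]
240 230 [ 0.187 -0.012  0.001] [125 124 117]
240 231 [ 0.188 -0.012  0.001] [120 119 110]
240 232 [ 0.19  -0.012  0.001] [120 118 110]
240 233 [ 0.191 -0.012  0.001] [121 120 112]
249 219 [0.153 0.001 0.045] [102  97  94]
249 220 [0.155 0.001 0.046] [89 84 81]
249 221 [0.15  0.001 0.06 ] [70 66 62]
249 222 [0.151 0.001 0.06 ] [71 68 65]
249 223 [0.152 0.001 0.061] [73 70 66]
249 224 [0.152 0.001 0.062] [83 80 77]
249 225 [0.154 0.001 0.06 ] [139 139 135]
249 226 [0.157 0.001 0.056] [144 147 140]
249 227 [0.161 0.001 0.05 ] [143 145 139]
249 228 [0.165 0.001 0.044] [144 145 139]
249 229 [0.169 0.    0.038] [143
[... 269 characters left out ...]
]
258 221 [0.151 0.01  0.056] [67 64 61]
258 222 [0.152 0.01  0.058] [60 57 55]
258 223 [0.152 0.01  0.059] [63 60 57]
258 224 [0.154 0.01  0.059] [64 61 58]
258 225 [0.155 0.01  0.059] [94 93 89]
258 226 [0.157 0.01  0.057] [150 152 146]
258 227 [0.161 0.011 0.051] [144 147 142]
258 228 [0.164 0.011 0.046] [145 147 142]
258 229 [0.169 0.011 0.038] [143 145 140]
258 230 [0.187 0.011 0.001] [128 127 119]
258 231 [0.188 0.011 0.001] [119 116 108]
258 232 [0.189 0.011 0.002] [118 116 109]
258 233 [0.191 0.011 0.002] [121 119 112]
131 [-0.647  0.193] tilt from dx/dz 0.9965320909024067
[0.164 0.    0.046] [[-0.092  0.985  0.146]
 [-0.536 -0.172  0.827]
 [ 0.84  -0.002  0.543]] [0.107 0.105 0.001]
```

View pics/w1c.png

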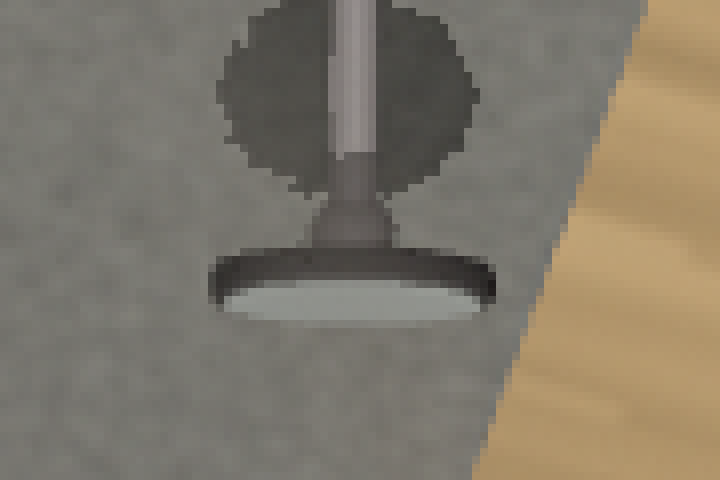

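Call:
move_arm:
  steps:
    - [1,[-0.22,-0.093,-0.1],0]
    - [1,[-0.22,-0.093,-0.2],0]
    - [1,[-0.22,-0.093,-0.35],0]
    - [1,[-0.22,-0.093,-0.5],0]
    - [1,[-0.22,-0.093,-0.58],0]
    - [1,[-0.22,-0.093,-0.64],0]
    - [1,[-0.22,-0.093,-0.645],0]
    - [1,[-0.22,-0.093,-0.645],0]

```text
clock: 2.9
tcp_pos: [0.501, 0.2979, 0.0084]
tool_rot: [[0.951, 0.0, -0.308], [0.308, 0.0, 0.951], [0.0, -1.0, 0.0]]
force: [0.5, 0.1, -0.4]
grip_width: 0.0854
```

Call:
move_arm:
  steps:
    - [0.5,[0,0,0],0]
    - [0.3,[0,0,0],0]
    - [0.15,[0,0,0],0]
    - [0.15,[0,0,0],0]
    - [0.15,[0,0,0],0]
    - [0.15,[0,0,0],0]
    - [0.15,[0,0,0],0]
    - [0.15,[0,0,0],0]
  squeeze: 20

```text
clock: 3.7
tcp_pos: [0.5013, 0.2979, 0.0081]
tool_rot: [[0.951, 0.0, -0.308], [0.308, 0.0, 0.951], [0.0, -1.0, 0.0]]
force: [-1.1, 0.2, 5.7]
grip_width: 0.0176
```

```bash
python3 - <<'E'
from h import *
s=env.state(); print(s['clock'],s['tcp_pos'],s['force'],s['moment'],s['grip_width'])
m,p,d=snap('wrist','w2')
E
```

```text
3.7 [0.501 0.298 0.008] [-1.149  0.237  5.729] [-0.085  0.262 -0.006] 0.01757895879906557
```

View pics/w2.png

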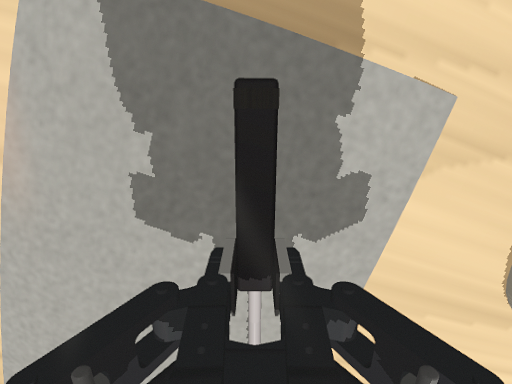

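Call:
move_arm:
  steps:
    - [0.15,[0,0,0.02],0]
    - [0.15,[0,0,0.04],0]
    - [0.15,[0,0,0.06],0]
    - [0.15,[0,0,0.06],0]
    - [0.15,[0,0,0.06],0]
  squeeze: 20

```text
clock: 4.25
tcp_pos: [0.5012, 0.2979, 0.0259]
tool_rot: [[0.951, 0.0, -0.308], [0.308, 0.0, 0.951], [0.0, -1.0, 0.0]]
force: [-0.2, 0.0, -1.7]
grip_width: 0.0176
```

```bash
cat > pitch.py <<'E'
from h import *
import sys
def run(fn):
    s=env.state(); print(s['clock'],s['tcp_pos'],s['force'],s['moment'],s['grip_width'])
    m,p,d=snap('wrist',fn); 
    vu,P=cloud(m,d); T=s['tool_rot']; L=(P-s['tcp_pos'])@T  # tool frame: x fwd, y down, z jaw
    col=p[vu[:,0],vu[:,1]].astype(int)
    k=(abs(L[:,2])<.007)&(L[:,0]<-.02)&(L[:,0]>-.13)&(col.max(1)<60)&(L[:,1]>-.06)&(L[:,1]<.03)&(vu[:,0]<285)&(vu[:,0]>40)
    q=L[k]
    if len(q)<50: print('few',len(q)); return
    a=np.polyfit(q[:,0],-q[:,1],1)
    r=-q[:,1]-np.polyval(a,q[:,0]); g=abs(r)<.002; a=np.polyfit(q[g,0],-q[g,1],1); 
    print('pitch deg',np.degrees(np.arctan(a[0])),'n',g.sum(),len(q),'x range',q[g,0].min(),q[g,0].max(),'lowest top z',s['tcp_pos'][2]+np.polyval(a,q[g,0].min()))
    b=np.polyfit(q[g,0],q[g,2],1); print('lateral',np.median(q[g,2]))
if __name__=='__main__': run(sys.argv[1])
E
python3 pitch.py w3
```

```text
4.25 [0.501 0.298 0.026] [-0.238  0.012 -1.697] [ 0.039 -0.008  0.031] 0.017559755151224557
pitch deg -0.0232470519798532 n 5165 5181 x range -0.08838985512861218 -0.02000710605027408 lowest top z 0.04577186995541297
lateral 5.724817246389854e-05
```

Call:
move_arm:
  steps:
    - [0.19,[0,0,0],0]
    - [0.195,[0,0,0],0]
    - [0.2,[0,0,0],0]
  squeeze: 20

```text
clock: 4.6
tcp_pos: [0.501, 0.2978, 0.0256]
tool_rot: [[0.951, -0.0, -0.308], [0.308, -0.0, 0.951], [-0.0, -1.0, -0.0]]
force: [1.0, 0.2, -0.9]
grip_width: 0.0176
```

```bash
python3 pitch.py w4
```

```text
4.6 [0.501 0.298 0.026] [ 0.982  0.226 -0.909] [-0.009 -0.016 -0.036] 0.017552310081609606
pitch deg -0.07833307170820179 n 5176 5189 x range -0.08836444633635258 -0.020000306448228342 lowest top z 0.0454937339101802
lateral 7.526384626854553e-05
```

Call:
move_arm:
  steps:
    - [0.203,[0,0,0],0]
    - [0.205,[0,0,0],0]
    - [0.206,[0,0,0],0]
  squeeze: 20

```text
clock: 4.95
tcp_pos: [0.5011, 0.2978, 0.0258]
tool_rot: [[0.951, 0.0, -0.308], [0.308, 0.0, 0.951], [0.0, -1.0, 0.0]]
force: [0.1, 0.4, -1.0]
grip_width: 0.0177
```

```bash
python3 pitch.py w5
```

```text
4.95 [0.501 0.298 0.026] [ 0.102  0.419 -0.95 ] [-0.042 -0.031 -0.002] 0.01768453249292205
pitch deg 0.007091440665494972 n 5166 5180 x range -0.08839120902217598 -0.020012561207501705 lowest top z 0.045591840183270504
lateral 8.721888565077493e-05
```

Call:
move_arm:
  steps:
    - [0.207,[0,0,0],0]
    - [0.208,[0,0,0],0]

```text
clock: 5.2
tcp_pos: [0.5011, 0.2978, 0.0258]
tool_rot: [[0.951, 0.0, -0.308], [0.308, 0.0, 0.951], [0.0, -1.0, 0.0]]
force: [-0.6, 0.8, -1.2]
grip_width: 0.0181
```

```bash
python3 pitch.py w6
```

```text
5.2 [0.501 0.298 0.026] [-0.591  0.755 -1.176] [ 0.068 -0.035 -0.035] 0.018054335545033787
pitch deg 0.0033817734964391886 n 5169 5187 x range -0.088377231090692 -0.0200140228679593 lowest top z 0.04561394535839368
lateral 7.298113547359877e-05
```

Call:
move_arm:
  steps:
    - [0.209,[0,0,0],0]

```text
clock: 5.35
tcp_pos: [0.5011, 0.2978, 0.0258]
tool_rot: [[0.951, 0.0, -0.308], [0.308, 0.0, 0.951], [0.0, -1.0, -0.0]]
force: [-0.0, 0.3, -1.3]
grip_width: 0.0175
```

```bash
python3 pitch.py w7
```

```text
5.35 [0.501 0.298 0.026] [-0.016  0.332 -1.265] [ 0.007 -0.023 -0.007] 0.017524710332850434
pitch deg -0.0414765087395264 n 5170 5184 x range -0.08841392931701982 -0.020005417357513256 lowest top z 0.045608808781903126
lateral 7.051055177158437e-05
```

Call:
move_arm:
  steps:
    - [0.211,[0,0,0],0]
    - [0.211,[0,0,0],0]

```text
clock: 5.6
tcp_pos: [0.5012, 0.2979, 0.0259]
tool_rot: [[0.951, 0.0, -0.308], [0.308, 0.0, 0.951], [0.0, -1.0, 0.0]]
force: [-0.4, -0.2, 0.5]
grip_width: 0.018
```

```bash
python3 pitch.py w8
```

```text
5.6 [0.501 0.298 0.026] [-0.362 -0.194  0.459] [0.008 0.058 0.013] 0.018017948338640295
pitch deg -0.09417062870165022 n 3962 3973 x range -0.08716598478065879 -0.020005113088396774 lowest top z 0.028116987862135727
lateral 7.172069287474583e-05
```

Call:
move_arm:
  steps:
    - [0.3,[0,0,0],0]
    - [0.35,[0,0,0.05],0]
    - [0.35,[0.06,0.0195,0.02],0]
    - [0.35,[0.06,0.0195,-0.01],0]
    - [0.25,[0.06,0.0195,-0.01],0]
    - [0.15,[0.06,0.0195,-0.01],0]
    - [0.15,[0.06,0.0195,-0.01],0]
    - [0.15,[0.06,0.0195,-0.01],0]
  squeeze: 20

```text
clock: 6.45
tcp_pos: [0.5188, 0.3036, 0.023]
tool_rot: [[0.951, -0.0, -0.308], [0.308, -0.0, 0.951], [-0.0, -1.0, -0.0]]
force: [0.5, 1.0, -1.1]
grip_width: 0.0165
```

```bash
python3 pitch.py w9
```

```text
6.45 [0.519 0.304 0.023] [ 0.531  0.972 -1.104] [-0.01   0.01   0.082] 0.016515275106061454
pitch deg 0.5866589032132689 n 5489 5506 x range -0.10495504129566748 -0.020023049870895565 lowest top z 0.0279911676156199
lateral 8.293043290763373e-05
```

View pics/w9.png

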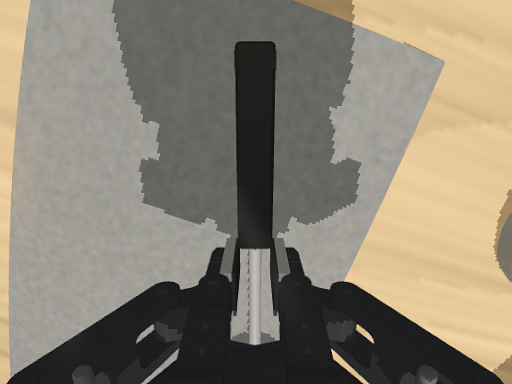

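Call:
move_arm:
  steps:
    - [0.15,[0,0,0.01],0]
    - [0.15,[0,0,0.02],0]
    - [0.15,[0,0,0.03],0]
    - [0.15,[0,0,0.03],0]
  squeeze: 20

```text
clock: 6.9
tcp_pos: [0.5194, 0.3038, 0.0324]
tool_rot: [[0.951, 0.001, -0.308], [0.308, 0.0, 0.951], [0.001, -1.0, 0.0]]
force: [0.2, -0.1, -2.2]
grip_width: 0.0164
```

```bash
python3 pitch.py w10
```

```text
6.9 [0.519 0.304 0.032] [ 0.167 -0.077 -2.24 ] [ 0.025 -0.083  0.008] 0.016373289376658422
pitch deg 6.111927368698136 n 5082 5097 x range -0.10411422823872755 -0.020018940693302734 lowest top z 0.028047985768181412
lateral 9.60614370243649e-05
```

Call:
move_arm:
  steps:
    - [0.15,[0,0,0.01],0]
    - [0.15,[0,0,0.02],0]
    - [0.15,[0,0,0.03],0]
    - [0.15,[0,0,0.034],0]
    - [0.15,[0,0,0.034],0]
  squeeze: 20

```text
clock: 7.45
tcp_pos: [0.5192, 0.3037, 0.0422]
tool_rot: [[0.951, 0.0, -0.308], [0.308, 0.0, 0.951], [0.0, -1.0, 0.0]]
force: [-0.0, -0.4, -1.1]
grip_width: 0.0167
```

```bash
python3 pitch.py w11
```

```text
7.45 [0.519 0.304 0.042] [-0.012 -0.441 -1.062] [ 0.022 -0.075 -0.003] 0.0167456536945489
pitch deg 6.515332212373627 n 5045 5059 x range -0.10416580240073749 -0.020000281159360696 lowest top z 0.03721996565866721
lateral 7.814312539047658e-05
```

Call:
move_arm:
  steps:
    - [0.15,[0,0,0.07],0]
    - [0.15,[0,0,0],0]
    - [0.15,[0,0,0.07],0]
    - [0.15,[0,0,0.07],0]
    - [0.15,[0,0,0.07],0]
  squeeze: 20

```text
clock: 8.0
tcp_pos: [0.5194, 0.3038, 0.063]
tool_rot: [[0.951, 0.001, -0.308], [0.308, 0.0, 0.951], [0.001, -1.0, 0.0]]
force: [-0.8, -0.2, -1.8]
grip_width: 0.0161
```

```bash
python3 pitch.py w12
```

```text
8.0 [0.519 0.304 0.063] [-0.773 -0.162 -1.775] [ 0.09  -0.009  0.027] 0.016148218738691763
pitch deg 17.92790181412383 n 4261 4274 x range -0.09998706539328298 -0.02002351444597071 lowest top z 0.03888681074403814
lateral 0.00010402966095432976
```

Call:
move_arm:
  steps:
    - [0.15,[0,0,-0.02],0]
    - [0.15,[0,0,-0.035],0]
    - [0.15,[0,0,-0.05],0]
    - [0.15,[0,0,-0.06],0]
    - [0.15,[0,0,-0.068],0]
    - [0.15,[0,0,-0.068],0]
  squeeze: 20

```text
clock: 8.65
tcp_pos: [0.5189, 0.3036, 0.0422]
tool_rot: [[0.951, -0.0, -0.308], [0.308, -0.0, 0.951], [-0.0, -1.0, -0.0]]
force: [0.5, 0.4, -1.4]
grip_width: 0.0168
```

```bash
python3 pitch.py w13
```

```text
8.65 [0.519 0.304 0.042] [ 0.519  0.357 -1.425] [-0.029  0.04  -0.046] 0.016756468027971174
pitch deg 12.193503812569162 n 4613 4627 x range -0.10251179771828517 -0.020010659389646208 lowest top z 0.027448597044306557
lateral 7.326911739779937e-05
```

Pitch 12.2°, right where it should be. Now squeeze hard while the rear still rests on the mat, then lift and re-measure.

Call:
move_arm:
  steps:
    - [0.15,[0,0,0],0]
    - [0.15,[0,0,0],0]
    - [0.15,[0,0,0],0]
    - [0.15,[0,0,0.01],0]
    - [0.15,[0,0,0.02],0]
    - [0.15,[0,0,0.04],0]
    - [0.15,[0,0,0.06],0]
    - [0.15,[0,0,0.07],0]
  squeeze: 110

```text
clock: 9.5
tcp_pos: [0.5194, 0.3038, 0.0645]
tool_rot: [[0.951, 0.001, -0.308], [0.308, 0.0, 0.951], [0.001, -1.0, 0.0]]
force: [-0.7, -0.0, -1.4]
grip_width: 0.0141
```

```bash
python3 pitch.py w14; sleep 0; python3 pitch.py w15
```

```text
9.5 [0.519 0.304 0.064] [-0.719 -0.014 -1.397] [ 0.023 -0.069  0.064] 0.014127339941322455
pitch deg 16.85940337869345 n 4318 4332 x range -0.10077204140883107 -0.02000371560975815 lowest top z 0.04185201227934011
lateral 9.170658387019147e-05
9.55 [0.52  0.304 0.065] [ 0.276  0.231 -1.154] [ 0.008  0.001 -0.005] 0.013803756430185221
pitch deg 16.850609396441296 n 4323 4336 x range -0.10077532406268584 -0.020003477488950417 lowest top z 0.04208436794068893
lateral 0.00011376137043063179
```

View pics/w15.png

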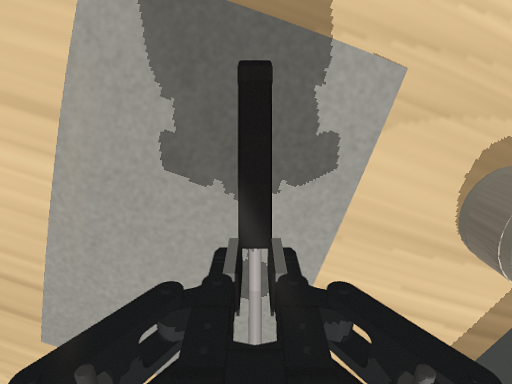

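Call:
move_arm:
  steps:
    - [0.15,[0,0,-0.03],0]
    - [0.15,[0,0,-0.05],0]
    - [0.15,[0,0,-0.06],0]
    - [0.15,[0,0,-0.07],0]
    - [0.15,[0,0,-0.077],0]
    - [0.15,[0,0,-0.077],0]
  squeeze: 110

```text
clock: 10.2
tcp_pos: [0.519, 0.3036, 0.0402]
tool_rot: [[0.951, -0.0, -0.308], [0.308, -0.0, 0.951], [-0.0, -1.0, -0.0]]
force: [0.2, 0.2, -1.0]
grip_width: 0.0142
```

```bash
python3 pitch.py w16
```

```text
10.2 [0.519 0.304 0.04 ] [ 0.176  0.154 -1.025] [0.036 0.066 0.001] 0.014220316909253492
pitch deg 10.789104928025289 n 4700 4715 x range -0.10275181369618575 -0.020056091475739946 lowest top z 0.027610753444559082
lateral 8.312259952044882e-05
```

Call:
move_arm:
  steps:
    - [0.15,[0,0,0.01],0]
    - [0.15,[0,0,0.02],0]
    - [0.15,[0,0,0.03],0]
    - [0.15,[0,0,0.04],0]
    - [0.15,[0,0,0.05],0]
    - [0.15,[0,0,0.06],0]
  squeeze: 110

```text
clock: 10.85
tcp_pos: [0.5191, 0.3037, 0.0588]
tool_rot: [[0.951, 0.0, -0.308], [0.308, 0.0, 0.951], [0.0, -1.0, 0.0]]
force: [0.6, 0.0, -1.7]
grip_width: 0.0139
```

```bash
python3 pitch.py w17
```

```text
10.85 [0.519 0.304 0.059] [ 0.599  0.015 -1.699] [ 0.059  0.013 -0.027] 0.013885584155351306
pitch deg 17.08382559510935 n 4297 4309 x range -0.10035223458578692 -0.020021711361520953 lowest top z 0.035898492636249876
lateral 9.518900647674603e-05
```

Call:
move_arm:
  steps:
    - [0.15,[0,0,-0.04],0]
    - [0.15,[0,0,-0.07],0]
    - [0.15,[0,0,-0.09],0]
    - [0.15,[0,0,-0.105],0]
    - [0.15,[0,0,-0.117],0]
    - [0.3,[0,0,-0.117],0]
    - [0.3,[0,0,-0.117],0]
  squeeze: 20

```text
clock: 11.6
tcp_pos: [0.5191, 0.3037, 0.0235]
tool_rot: [[0.951, 0.0, -0.308], [0.308, 0.0, 0.951], [0.0, -1.0, 0.0]]
force: [0.6, -0.0, 0.4]
grip_width: 0.0256
```

```bash
python3 pitch.py w18
```

```text
11.6 [0.519 0.304 0.023] [ 0.564 -0.043  0.388] [-0.    -0.039  0.05 ] 0.025557322518931315
pitch deg -0.09866881337360231 n 5390 5406 x range -0.10466321464017976 -0.02000604861286493 lowest top z 0.02803930391892738
lateral 8.584876876643443e-05
```

Call:
move_arm:
  steps:
    - [0.3,[-0.01,-0.003,-0.012],0]
    - [0.15,[-0.01,-0.003,-0.012],0]
    - [0.15,[-0.01,-0.003,-0.012],0]
    - [0.15,[-0.01,-0.003,-0.012],0]
    - [0.15,[-0.01,-0.003,0],0]
    - [0.15,[-0.01,-0.003,0.03],0]
    - [0.15,[-0.01,-0.003,0.06],0]
    - [0.15,[-0.01,-0.003,0.08],0]
    - [0.15,[-0.01,-0.003,0.08],0]
  squeeze: 20

```text
clock: 12.55
tcp_pos: [0.5167, 0.303, 0.0487]
tool_rot: [[0.951, 0.002, -0.308], [0.308, 0.001, 0.951], [0.002, -1.0, 0.0]]
force: [-0.5, -0.6, -2.2]
grip_width: 0.0172
```

```bash
python3 pitch.py w19
```

```text
12.55 [0.517 0.303 0.049] [-0.504 -0.564 -2.156] [-0.008 -0.019  0.022] 0.017235844887200123
pitch deg 1.332652338488441 n 5283 5298 x range -0.10068981120183113 -0.02004194475470933 lowest top z 0.05483084917995147
lateral 8.559409174237491e-05
```

Call:
move_arm:
  steps:
    - [0.15,[0,0,0.1],0]
    - [0.15,[0,0,0],0]
    - [0.15,[0,0,0.1],0]
    - [0.15,[0,0,0],0]
    - [0.15,[0,0,0],0]
    - [0.15,[0,0,0],0]
  squeeze: 20

```text
clock: 13.2
tcp_pos: [0.5155, 0.3025, 0.047]
tool_rot: [[0.951, -0.002, -0.308], [0.308, -0.001, 0.951], [-0.002, -1.0, -0.0]]
force: [0.2, -0.1, -1.0]
grip_width: 0.0172
```

```bash
python3 pitch.py w20
```

```text
13.2 [0.515 0.302 0.047] [ 0.182 -0.062 -0.991] [ 0.093 -0.105  0.032] 0.01722513624255561
pitch deg 1.4817291852926466 n 5263 5280 x range -0.10071432775474065 -0.02002065999477171 lowest top z 0.05290744993417578
lateral 8.740072444052442e-05
```

Call:
move_arm:
  steps:
    - [0.15,[0,0,0.16],0]
    - [0.15,[0,0,0.0],0]
    - [0.15,[0,0,0.16],0]
    - [0.15,[0,0,0],0]
    - [0.15,[0,0,0.16],0]
    - [0.15,[0,0,0],0]
    - [0.15,[0,0,0],0]
    - [0.15,[0,0,0],0]
  squeeze: 20

```text
clock: 14.05
tcp_pos: [0.5158, 0.3027, 0.0479]
tool_rot: [[0.951, -0.001, -0.308], [0.308, -0.0, 0.951], [-0.001, -1.0, -0.0]]
force: [-0.3, -0.7, -0.5]
grip_width: 0.017
```

```bash
python3 pitch.py w21
```

```text
14.05 [0.516 0.303 0.048] [-0.28  -0.734 -0.462] [ 0.036 -0.067  0.024] 0.016953614287870754
pitch deg 17.620466057965327 n 4075 4088 x range -0.09560729869854157 -0.020018087921294524 lowest top z 0.026861151927308476
lateral 8.390180914570463e-05
```

Call:
move_arm:
  steps:
    - [0.15,[0,0,-0.01],0]
    - [0.15,[0,0,-0.02],0]
    - [0.15,[0,0,-0.03],0]
    - [0.15,[0,0,-0.03],0]
    - [0.15,[0,0,-0.03],0]
    - [0.15,[0,0,-0.03],0]
  squeeze: 20

```text
clock: 14.7
tcp_pos: [0.5161, 0.3027, 0.0384]
tool_rot: [[0.951, -0.0, -0.308], [0.308, -0.0, 0.951], [-0.0, -1.0, 0.0]]
force: [1.2, 0.6, 0.7]
grip_width: 0.017
```

```bash
python3 pitch.py w22
```

```text
14.7 [0.516 0.303 0.038] [1.195 0.592 0.721] [0.037 0.002 0.006] 0.016963607364158386
pitch deg 11.38521760387537 n 4499 4512 x range -0.09833092395225762 -0.020003496492535397 lowest top z 0.027390702077070058
lateral 8.296473892809551e-05
```

Call:
move_arm:
  steps:
    - [0.15,[0,0,0],0]
    - [0.15,[0,0,0],0]
    - [0.15,[0,0,0],0]
    - [0.15,[0,0,0],0]
  squeeze: 110

```text
clock: 15.15
tcp_pos: [0.5161, 0.3028, 0.0384]
tool_rot: [[0.951, 0.0, -0.308], [0.308, 0.0, 0.951], [0.0, -1.0, -0.0]]
force: [0.5, -0.2, 0.3]
grip_width: 0.0142
```

```bash
python3 pitch.py w23
```

```text
15.15 [0.516 0.303 0.038] [ 0.473 -0.197  0.336] [ 0.003 -0.047  0.055] 0.014214430800799704
pitch deg 11.155516006424829 n 4518 4529 x range -0.09828064926941688 -0.02001252850995524 lowest top z 0.02743338336675135
lateral 7.412836127534812e-05
```

Call:
move_arm:
  steps:
    - [0.15,[0,0,0.01],0]
    - [0.15,[0,0,0.02],0]
    - [0.15,[0,0,0.03],0]
    - [0.15,[0,0,0.04],0]
    - [0.15,[0,0,0.05],0]
    - [0.15,[0,0,0.06],0]
    - [0.15,[0,0,0.06],0]
  squeeze: 110

```text
clock: 15.9
tcp_pos: [0.5163, 0.3028, 0.0569]
tool_rot: [[0.951, 0.001, -0.308], [0.308, 0.0, 0.951], [0.001, -1.0, 0.0]]
force: [-0.2, 0.8, -1.1]
grip_width: 0.0143
```

```bash
python3 pitch.py w24
```

```text
15.9 [0.516 0.303 0.057] [-0.159  0.827 -1.08 ] [ 0.008 -0.004 -0.006] 0.014340282297778494
pitch deg 15.37036294243949 n 4166 4179 x range -0.09670657980649425 -0.020005679956626842 lowest top z 0.039103653430427744
lateral 0.00011490975856960198
```

Call:
move_arm:
  steps:
    - [0.15,[0,0,-0.02],0]
    - [0.15,[0,0,-0.04],0]
    - [0.15,[0,0,-0.06],0]
    - [0.15,[0,0,-0.06],0]
    - [0.15,[0,0,-0.06],0]
    - [0.15,[0,0,-0.055],0]
    - [0.15,[0,0,-0.045],0]
    - [0.15,[0,0,-0.035],0]
    - [0.15,[0,0,-0.025],0]
    - [0.15,[0,0,-0.015],0]
    - [0.15,[0,0,-0.005],0]
    - [0.15,[0,0,0],0]
  squeeze: 20

```text
clock: 17.15
tcp_pos: [0.5162, 0.3028, 0.0568]
tool_rot: [[0.951, 0.0, -0.308], [0.308, 0.0, 0.951], [0.0, -1.0, 0.0]]
force: [-0.9, -0.3, -0.3]
grip_width: 0.0144
```

```bash
python3 pitch.py w25
```

```text
17.15 [0.516 0.303 0.057] [-0.907 -0.28  -0.25 ] [-0.044 -0.02  -0.014] 0.014445818054868735
pitch deg 15.365625417032028 n 4170 4186 x range -0.0967473748813509 -0.02000210210802231 lowest top z 0.03906574813138573
lateral 0.00010101029949693342
```

Call:
move_arm:
  steps:
    - [0.15,[0,0,-0.04],0]
    - [0.15,[0,0,-0.07],0]
    - [0.15,[0,0,-0.09],0]
    - [0.15,[0,0,-0.11],0]
    - [0.15,[0,0,-0.12],0]
    - [0.35,[0,0,-0.12],0]
    - [0.35,[-0.008,-0.003,-0.128],0]
    - [0.3,[-0.008,-0.003,-0.128],0]
  squeeze: 20

```text
clock: 18.0
tcp_pos: [0.5129, 0.3016, 0.0174]
tool_rot: [[0.951, -0.001, -0.308], [0.308, -0.0, 0.951], [-0.001, -1.0, -0.0]]
force: [-0.2, 0.2, 0.1]
grip_width: 0.0257
```

```bash
python3 pitch.py w26
```

```text
18.0 [0.513 0.302 0.017] [-0.236  0.25   0.059] [ 0.008  0.057 -0.057] 0.025714680023787063
pitch deg -0.004961596757586464 n 5299 5315 x range -0.09795250715218849 -0.020028131743326873 lowest top z 0.027899490437960396
lateral 8.074186513960844e-05
```

Call:
move_arm:
  steps:
    - [0.15,[0,0,0],0]
    - [0.15,[0,0,0],0]
    - [0.15,[0,0,0],0]
    - [0.15,[0,0,0.05],0]
    - [0.15,[0,0,0.11],0]
    - [0.15,[0,0,0.11],0]
    - [0.15,[0,0,0.27],0]
    - [0.15,[0,0,0.11],0]
    - [0.15,[0,0,0.27],0]
    - [0.15,[0,0,0.11],0]
    - [0.15,[0,0,0.11],0]
    - [0.15,[0,0,0.11],0]
  squeeze: 20

```text
clock: 19.25
tcp_pos: [0.5131, 0.3016, 0.0504]
tool_rot: [[0.951, -0.002, -0.308], [0.308, -0.001, 0.951], [-0.002, -1.0, -0.0]]
force: [0.4, -0.6, -0.6]
grip_width: 0.017
```

```bash
python3 pitch.py w27
```

```text
19.25 [0.513 0.302 0.05 ] [ 0.441 -0.618 -0.63 ] [ 0.052 -0.082  0.032] 0.017019342686649227
pitch deg 3.163296884954661 n 5098 5106 x range -0.09844454152268775 -0.02006038127944801 lowest top z 0.0551035400865859
lateral 9.687782481031671e-05
```

Call:
move_arm:
  steps:
    - [0.15,[0,0,0.16],0]
    - [0.15,[0,0,0.0],0]
    - [0.15,[0,0,0.16],0]
    - [0.15,[0,0,0],0]
    - [0.15,[0,0,0.16],0]
    - [0.15,[0,0,0],0]
    - [0.15,[0,0,0.16],0]
    - [0.15,[0,0,0.08],0]
    - [0.15,[0,0,0.08],0]
  squeeze: 20

```text
clock: 20.2
tcp_pos: [0.5134, 0.3017, 0.0747]
tool_rot: [[0.951, -0.0, -0.308], [0.308, -0.0, 0.951], [-0.0, -1.0, -0.0]]
force: [-0.5, 0.1, -1.2]
grip_width: 0.0172
```

```bash
python3 pitch.py w28
```

```text
20.2 [0.513 0.302 0.075] [-0.48   0.118 -1.164] [-0.011 -0.052 -0.018] 0.017194038257545348
pitch deg 12.74430775058222 n 4383 4409 x range -0.09606071452132321 -0.020022655650204613 lowest top z 0.06321129948690632
lateral 8.107293158937736e-05
```

Call:
move_arm:
  steps:
    - [0.15,[0,0,0],0]
    - [0.15,[0,0,0],0]
    - [0.15,[0,0,0.05],0]
    - [0.15,[0,0,0.1],0]
    - [0.15,[0,0,0.15],0]
    - [0.15,[0,0,0.2],0]
    - [0.15,[0,0,0.2],0]
  squeeze: 50

```text
clock: 20.95
tcp_pos: [0.5147, 0.3023, 0.1371]
tool_rot: [[0.951, 0.003, -0.308], [0.308, 0.001, 0.951], [0.003, -1.0, 0.0]]
force: [0.2, -0.4, -1.7]
grip_width: 0.0163
```

```bash
python3 pitch.py w29; python3 - <<'E'
from h import *
for c in ('scene','top'):
    m,p,d=snap(c,c+'1')
E
```

```text
20.95 [0.515 0.302 0.137] [ 0.158 -0.432 -1.686] [ 0.02  -0.022  0.005] 0.01630095539947889
pitch deg 12.62452082773024 n 4395 4414 x range -0.09601794299660471 -0.020016146578945862 lowest top z 0.12562537809498683
lateral 8.844109638881092e-05
```

```bash
python3 - <<'E'
from h import *
tcp=np.array([.5147,.3023,.1371]); a=np.radians(17.9); w=np.array([np.cos(a),np.sin(a)]); n=np.array([-w[1],w[0]])
for c in ('scene1','top1'):
    m=ld(c); vu,P=cloud(m,m['d']); L=np.c_[(P[:,:2]-tcp[:2])@w,(P[:,:2]-tcp[:2])@n,P[:,2]-tcp[2]]
    k=(L[:,0]>.085)&(L[:,0]<.14)&(abs(L[:,1])<.03)&(L[:,2]>.02)&(L[:,2]<.085); col=m['p'][vu[:,0],vu[:,1]].astype(int)
    q=L[k]; print(c,len(q),q.mean(0),q.min(0),q.max(0), proj(m,tcp+np.r_[w*.108,.052]))
    g=k&(col.min(1)>110); q=L[g]
    if len(q)>10:
        u,S,v=np.linalg.svd(q-q.mean(0)); print(len(q),q.mean(0),v[2],S,'elev',np.degrees(np.arctan2(v[2][2],v[2][0])))
        print(col[g].mean(0))
a=cv2.imread('pics/scene1.png'); cv2.imwrite('pics/s1c.png',cv2.resize(a[130:300,170:400],None,fx=3.4,fy=3.4,interpolation=cv2.INTER_CUBIC))
E
```

```text
scene1 115 [0.106 0.003 0.049] [ 0.087 -0.017  0.033] [0.122 0.021 0.065] [[320.679 238.919]]
111 [0.106 0.002 0.049] [ 0.672 -0.006  0.741] [0.106 0.101 0.035] elev 47.79888732977599
[181.288 190.748 191.901]
top1 95 [ 0.102 -0.004  0.05 ] [ 0.085 -0.022  0.034] [0.118 0.016 0.065] [[147.871 160.629]]
68 [ 0.106 -0.002  0.049] [-0.696  0.023 -0.717] [0.08  0.073 0.01 ] elev -134.14624099679529
[155.985 161.088 158.882]
```

View pics/s1c.png

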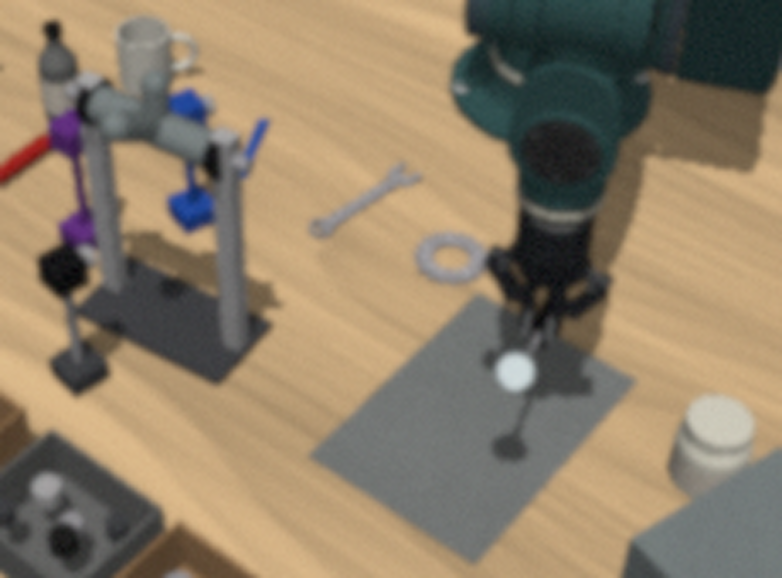

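```bash
python3 - <<'E'
from h import *
from scipy.optimize import least_squares
allp=[]
for c in ('top0','top1','scene0','scene1'):
    m=ld(c); vu,P=cloud(m,m['d']); col=m['p'][vu[:,0],vu[:,1]].astype(int)
    S=(P[:,0]>.58)&(P[:,0]<.75)&(P[:,1]>-.22)&(P[:,1]<.03)
    # cylinder top: between posts, avoid clamp middle
    k=S&(P[:,2]>.285)&(P[:,2]<.3135)&(abs(P[:,1]+.1)<.065)&(abs(P[:,1]+.1)>.03); q=P[k]
    def f(v):  # x0 at y=-.1, slope ; axis z .291 r .021
        d=np.array([v[1],1,0]); d/=np.linalg.norm(d); r=q-np.array([v[0],-.1,.291]); r=r-np.outer(r@d,d); return np.linalg.norm(r,axis=1)-.021
    s=least_squares(f,[.65,-.12],loss='soft_l1',f_scale=.002); print(c,'cyl',len(q),s.x,np.median(abs(f(s.x))))
    d=np.array([s.x[1],1]);d/=np.linalg.norm(d)
    # posts vertical faces + tops: points within 30mm of axis, along-axis coordinate
    t=(P[:,:2]-np.array([s.x[0],-.1]))@d; e=(P[:,:2]-np.array([s.x[0],-.1]))@np.array([d[1],-d[0]])
    k=S&(abs(e)<.02)&(P[:,2]>.315)&(abs(t)>.06)
    print(' tops L',np.percentile(t[k&(t>0)],[2,50,98]),'R',np.percentile(t[k&(t<0)],[2,50,98]))
    k=S&(abs(e)<.02)&(P[:,2]>.05)&(P[:,2]<.25)&(abs(t)>.06)
    if (k&(t>0)).sum()>20: print(' post L',np.percentile(t[k&(t>0)],[2,50,98]),np.percentile(e[k&(t>0)],[2,50,98]))
    if (k&(t<0)).sum()>20: print(' post R',np.percentile(t[k&(t<0)],[2,50,98]),np.percentile(e[k&(t<0)],[2,50,98]))
    C=(P[:,0]>.73)&(P[:,0]<.85)&(P[:,1]>-.19)&(P[:,1]<-.06)&(col.max(1)<70)
    k=C&(P[:,2]>.13)&(P[:,2]<.22); q=P[k]; tp=q[q[:,2]>np.percentile(q[:,2],90)-.006] 
    r=cv2.minAreaRect((tp[:,:2]*1000).astype(np.float32)); print(' cam box top',len(tp),np.median(tp[:,2]),r, 'all',cv2.minAreaRect((q[:,:2]*1000).astype(np.float32)))
    k=C&(P[:,2]>.005)&(P[:,2]<.03); q=P[k]
    if len(q)>5: print(' foot',len(q),np.median(q[:,2]),cv2.minAreaRect((q[:,:2]*1000).astype(np.float32)))
a=cv2.imread('pics/top1.png'); cv2.imwrite('pics/t1c.png',cv2.resize(a[70:190,240:390],None,fx=5,fy=5,interpolation=cv2.INTER_CUBIC))
a=cv2.imread('pics/scene0.png'); cv2.imwrite('pics/s0d.png',cv2.resize(a[140:255,170:260],None,fx=5,fy=5,interpolation=cv2.INTER_CUBIC))
E
```

```text
top0 cyl 403 [ 0.653 -0.119] 0.0009297945286093866
 tops L [0.075 0.086 0.097] R [-0.101 -0.089 -0.078]
 post L [0.075 0.089 0.097] [-0.012 -0.011 -0.005]
 post R [-0.101 -0.082 -0.078] [-0.012 -0.011  0.007]
 cam box top 130 0.18964543292352667 ((785.925537109375, -121.60334777832031), (34.650325775146484, 38.437442779541016), 79.17806243896484) all ((785.903564453125, -121.61003875732422), (34.67739486694336, 38.542869567871094), 79.05859375)
top1 cyl 405 [ 0.653 -0.12 ] 0.000982442447096308
 tops L [0.075 0.085 0.097] R [-0.1   -0.089 -0.077]
 post L [0.075 0.089 0.097] [-0.012 -0.011 -0.005]
 post R [-0.1   -0.082 -0.078] [-0.012 -0.011  0.007]
 cam box top 122 0.19011121196493325 ((785.0842895507812, -121.82915496826172), (34.425437927246094, 37.64910125732422), 77.5049057006836) all ((785.0842895507812, -121.82915496826172), (34.425437927246094, 37.64910125732422), 77.5049057006836)
scene0 cyl 163 [ 0.652 -0.127] 0.0014992308248172534
 tops L [0.077 0.091 0.102] R [-0.099 -0.086 -0.073]
 post L [0.078 0.097 0.103] [-0.009  0.01   0.016]
 post R [-0.098 -0.079 -0.072] [-0.009  0
[... 270 characters left out ...]
1253516957 ((787.6577758789062, -112.03224182128906), (43.59963607788086, 49.75666046142578), 81.56580352783203)
scene1 cyl 166 [ 0.652 -0.127] 0.001619097459653539
 tops L [0.079 0.09  0.102] R [-0.099 -0.083 -0.07 ]
 post L [0.078 0.097 0.103] [-0.008  0.01   0.016]
 post R [-0.099 -0.078 -0.072] [-0.01   0.009  0.015]
 cam box top 78 0.18841382910608329 ((787.6106567382812, -116.18862915039062), (37.572994232177734, 42.879146575927734), 85.21454620361328) all ((789.0264282226562, -115.59840393066406), (41.765846252441406, 43.8780517578125), 81.14476776123047)
 foot 85 0.025815741406467484 ((788.8847045898438, -115.52362060546875), (46.532718658447266, 50.3311767578125), 84.90907287597656)
```

View pics/t1c.png

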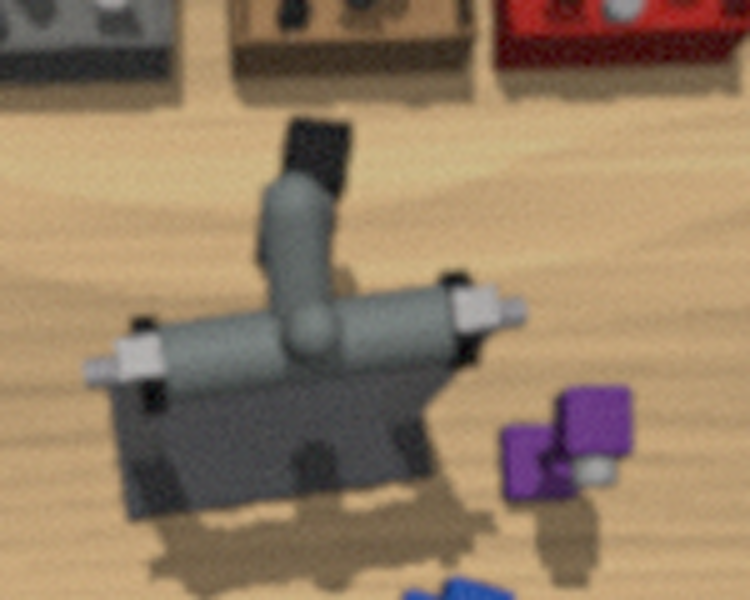

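View pics/s0d.png

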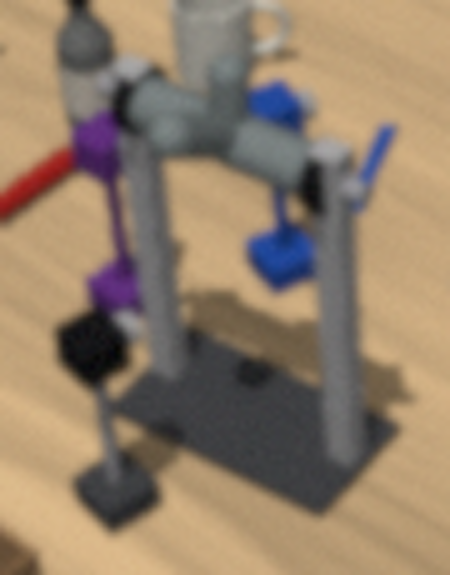

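Call:
move_arm:
  steps:
    - [0.15,[-0.03,-0.04,0],-0.05]
    - [0.15,[-0.08,-0.12,0],-0.15]
    - [0.15,[-0.13,-0.22,0],-0.25]
    - [0.15,[-0.18,-0.32,0],-0.35]
    - [0.15,[-0.22,-0.42,0],-0.45]
    - [0.15,[-0.25,-0.52,0],-0.55]
    - [0.15,[-0.28,-0.62,0],-0.65]
    - [0.15,[-0.3,-0.72,0],-0.75]
    - [0.15,[-0.3,-0.82,0],-0.83]
    - [0.15,[-0.3,-0.91,0],-0.88]
    - [0.15,[-0.3,-0.97,0],-0.904]
    - [0.15,[-0.3,-1,0],-0.904]
  squeeze: 50

```text
clock: 22.3
tcp_pos: [0.4233, 0.0007, 0.1344]
tool_rot: [[0.99, -0.001, 0.14], [-0.14, 0.0, 0.99], [-0.001, -1.0, -0.0]]
force: [-0.4, 0.3, -1.9]
grip_width: 0.0158
```

Call:
move_arm:
  steps:
    - [0.15,[0,-0.05,-0.01],0]
    - [0.15,[0,-0.12,-0.02],0]
    - [0.15,[0,-0.19,-0.04],0]
    - [0.15,[0,-0.23,-0.05],0]
    - [0.15,[0,-0.235,-0.06],0]
    - [0.15,[0,-0.235,-0.06],0]
  squeeze: 50

```text
clock: 22.9
tcp_pos: [0.4234, -0.0682, 0.1165]
tool_rot: [[0.99, -0.001, 0.139], [-0.139, 0.001, 0.99], [-0.001, -1.0, 0.0]]
force: [-0.7, 1.4, -1.1]
grip_width: 0.016
```

```bash
python3 pitch.py w30; python3 - <<'E'
from h import *
s=env.state(); tcp=s['tcp_pos']; T=s['tool_rot']; print(T[:,0],s['qpos'])
for c in ('scene2','top2'):
    m,p,d=snap(c[:-1],c); m=ld(c); vu,P=cloud(m,m['d']); L=(P-tcp)@T; L=np.c_[L[:,0],L[:,2],-L[:,1]]
    k=(L[:,0]>.085)&(L[:,0]<.14)&(abs(L[:,1])<.03)&(L[:,2]>.02)&(L[:,2]<.085); col=m['p'][vu[:,0],vu[:,1]].astype(int)
    g=k&(col.min(1)>110); q=L[g]
    if len(q)>10:
        u,S,v=np.linalg.svd(q-q.mean(0)); v=v[2]*np.sign(v[2][2]); print(c,len(q),q.mean(0),(q.min(0)+q.max(0))/2,v,'elev',np.degrees(np.arctan2(v[2],v[0])))
E
```

```text
22.9 [ 0.423 -0.068  0.117] [-0.704  1.412 -1.084] [-0.055 -0.014  0.007] 0.016028630914308787
pitch deg 12.626431100159008 n 4340 4356 x range -0.09600163896370928 -0.02001350380793239 lowest top z 0.1051428400800844
lateral 8.649366350437736e-05
[ 0.99  -0.138 -0.001] [-20.041   9.973 -28.574  51.493   0.014 -12.104]
scene2 49 [0.105 0.008 0.053] [0.106 0.003 0.052] [0.714 0.053 0.698] elev 44.3571044446676
top2 86 [ 0.108 -0.001  0.052] [ 0.109 -0.002  0.052] [0.721 0.012 0.693] elev 43.88403936482537
```

View pics/w30.png

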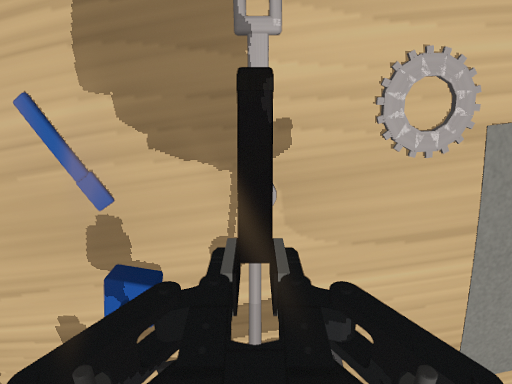

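View pics/top2.png

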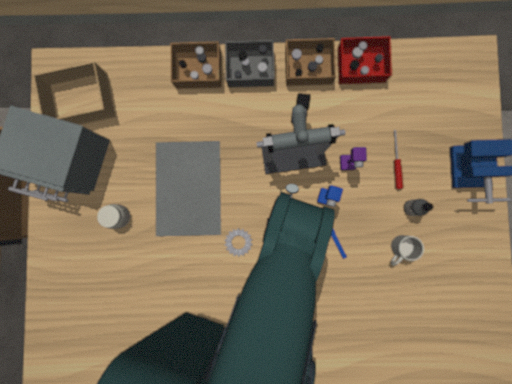

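```bash
python3 - <<'E'
from h import *
t=ld('top0'); vu,P=cloud(t,t['d'])
k=(vu[:,1]>310)&(vu[:,1]<345)&(vu[:,0]>180)&(vu[:,0]<212)&(P[:,2]>.03); q=P[k]; print('blue',len(q),q.min(0),q.max(0))
a=np.radians(-8); w=np.array([np.cos(a),np.sin(a)]); n=np.array([-w[1],w[0]])
for tcp in ([.5465,-.0848],[.4265,-.068]):
    L=np.c_[(q[:,:2]-tcp)@w,(q[:,:2]-tcp)@n]; print(L.min(0),L.max(0))
E
```

```text
blue 318 [ 0.474 -0.227  0.03 ] [ 0.537 -0.177  0.194]
[-0.055 -0.145] [ 0.007 -0.099]
[ 0.066 -0.145] [ 0.128 -0.099]
```

```bash
cd pics; python3 -c "
import cv2
a=cv2.imread('scene2.png'); cv2.imwrite('s2c.png',cv2.resize(a[60:280,130:400],None,fx=2.9,fy=2.7,interpolation=cv2.INTER_CUBIC))"
```

```text
(no output)
```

View pics/s2c.png

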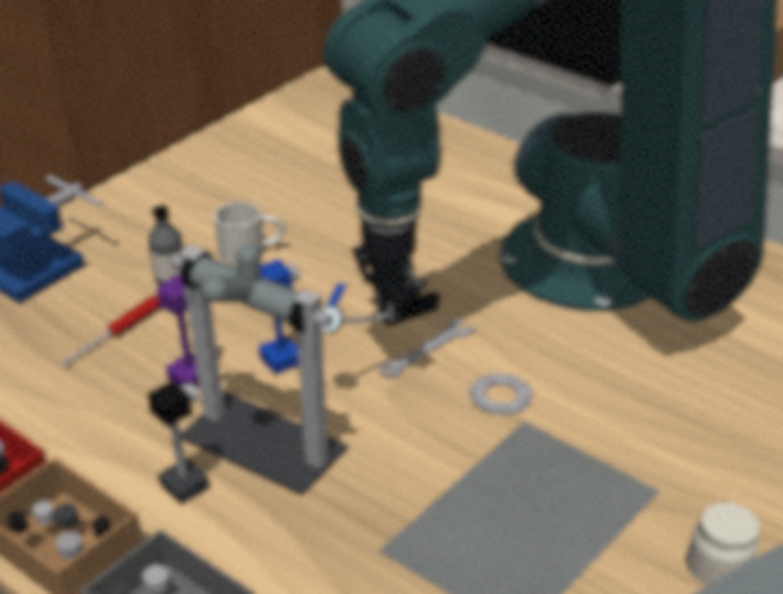

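Call:
move_arm:
  steps:
    - [0.15,[0.02,-0.003,0],0]
    - [0.15,[0.06,-0.008,0],0]
    - [0.15,[0.11,-0.015,0],0]
    - [0.15,[0.17,-0.023,0.002],0]
    - [0.15,[0.23,-0.031,0.004],0]
    - [0.15,[0.29,-0.039,0.006],0]
    - [0.15,[0.34,-0.046,0.007],0]
    - [0.15,[0.38,-0.051,0.007],0]
    - [0.15,[0.4,-0.054,0.007],0]
    - [0.15,[0.407,-0.055,0.007],0]
    - [0.15,[0.407,-0.055,0.007],0]
  squeeze: 50

```text
clock: 24.15
tcp_pos: [0.5459, -0.085, 0.1189]
tool_rot: [[0.99, -0.0, 0.138], [-0.138, 0.0, 0.99], [-0.0, -1.0, 0.0]]
force: [-0.8, -0.2, -1.4]
grip_width: 0.0159
```

```bash
python3 pitch.py w31; python3 - <<'E'
from h import *
s=env.state(); tcp=s['tcp_pos']; T=s['tool_rot']; print(tcp,T[:,0],s['force'])
for c in ('scene3','top3'):
    m,p,d=snap(c[:-1],c); m=ld(c); vu,P=cloud(m,m['d']); L=(P-tcp)@T; L=np.c_[L[:,0],L[:,2],-L[:,1]]
    k=(L[:,0]>.08)&(L[:,0]<.14)&(abs(L[:,1])<.03)&(L[:,2]>.02)&(L[:,2]<.085); col=m['p'][vu[:,0],vu[:,1]].astype(int)
    q=P[k]; print(c,len(q),q.mean(0) if len(q) else '', proj(m,[[.6525,-.0997,.17]]))
    g=k&(col.min(1)>110); q=L[g]
    if len(q)>10:
        u,S,v=np.linalg.svd(q-q.mean(0)); v=v[2]*np.sign(v[2][2]); print(c,len(q),q.mean(0),v,'elev',np.degrees(np.arctan2(v[2],v[0])))
        e=P[g]; print('world',(e.min(0)+e.max(0))/2,e.min(0),e.max(0))
a=cv2.imread('pics/scene3.png'); cv2.imwrite('pics/s3c.png',cv2.resize(a[100:260,150:320],None,fx=3.7,fy=3.7,interpolation=cv2.INTER_CUBIC))
E
```

```text
24.15 [ 0.546 -0.085  0.119] [-0.787 -0.223 -1.373] [-0.003 -0.055 -0.018] 0.015928702835137105
pitch deg 12.58317778964732 n 4378 4395 x range -0.0959685632096329 -0.020010015919332717 lowest top z 0.10752955892890469
lateral 7.403793692982297e-05
[ 0.546 -0.085  0.119] [ 0.99  -0.138 -0.   ] [-0.466 -0.424 -0.935]
scene3 79 [ 0.65  -0.096  0.17 ] [[218.016 192.011]]
scene3 68 [0.107 0.002 0.05 ] [ 0.742 -0.072  0.667] elev 41.93534069608922
world [ 0.651 -0.098  0.171] [ 0.637 -0.117  0.156] [ 0.665 -0.079  0.186]
top3 0  [[296.056 146.526]]
```

View pics/s3c.png

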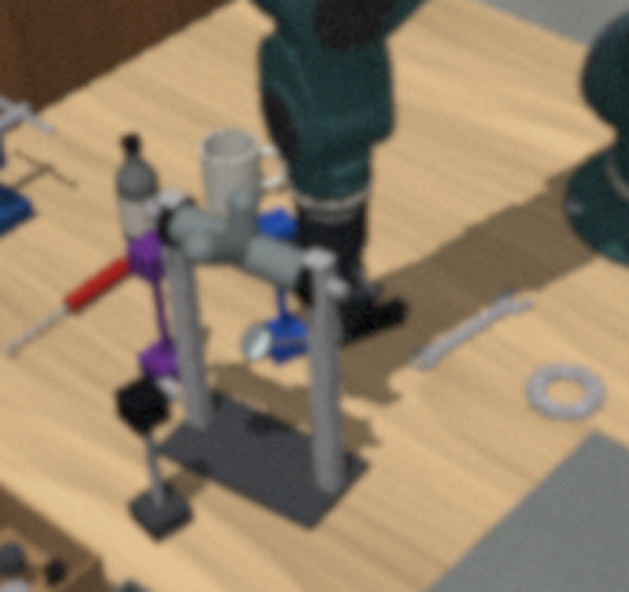

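View pics/w31.png

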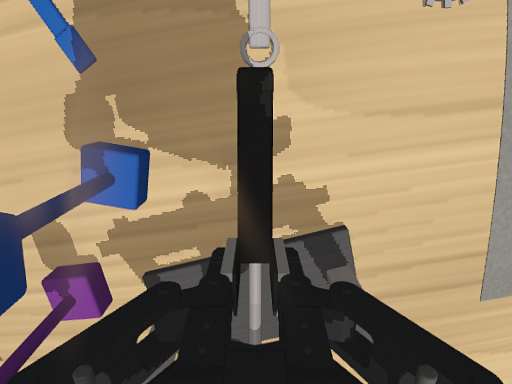

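```bash
python3 - <<'E'
from h import *
m=ld('w31'); vu,P=cloud(m,m['d'])
for v,u in ((274,148),(272,146),(229,344),(228,346),(231,342)):
    print(v,u,pts(m,m['d'],[[v,u]])[0])
k=(P[:,2]>.008)&(P[:,2]<.016)&(P[:,0]>.55)&(P[:,0]<.7)&(abs(P[:,1]+.1)<.13)&(vu[:,0]<300); q=P[k]; print(len(q),q.min(0),q.max(0))
r=q[:,:2]; 
a=np.radians(6.9); ex=np.array([np.cos(a),np.sin(a)]); ey=np.array([-ex[1],ex[0]]); L=(r-[.6525,-.0997])@np.c_[ex,ey]
print('near edge',np.percentile(L[:,0],[0.5,2]),'y ext',np.percentile(L[:,1],[.3,99.7]), L.min(0),L.max(0))
E
```

```text
274 148 [ 0.615 -0.203  0.01 ]
272 146 [ 0.616 -0.208  0.003]
229 344 [ 0.591 -0.007  0.012]
228 346 [ 0.592 -0.004  0.009]
231 342 [ 0.593 -0.008  0.011]
4113 [ 0.591 -0.21   0.008] [0.66  0.004 0.016]
near edge [-0.05 -0.05] y ext [-0.104  0.104] [-0.05  -0.105] [0.012 0.104]
```

```bash
python3 - <<'E'
from h import *
for c,o in (('top0',[.653,-.1017]),('scene0',[.652,-.0975])):
    m=ld(c); vu,P=cloud(m,m['d']); col=m['p'][vu[:,0],vu[:,1]].astype(int)
    k=(P[:,2]>.007)&(P[:,2]<.018)&(P[:,0]>.55)&(P[:,0]<.76)&(abs(P[:,1]+.1)<.13)&(col.max(1)<85); q=P[k]
    a=np.radians(6.9); ex=np.array([np.cos(a),np.sin(a)]); ey=np.array([-ex[1],ex[0]]); L=(q[:,:2]-o)@np.c_[ex,ey]
    print(c,len(q),np.percentile(L,[.5,2,98,99.5],axis=0))
E
```

```text
top0 1128 [[-0.05  -0.103]
 [-0.049 -0.098]
 [ 0.024  0.098]
 [ 0.034  0.101]]
scene0 747 [[-0.046 -0.1  ]
 [-0.044 -0.094]
 [ 0.06   0.1  ]
 [ 0.062  0.103]]
```

Call:
move_arm:
  steps:
    - [0.15,[0.003,0,0],0]
    - [0.15,[0.005,0,0],0]
    - [0.15,[0.005,0,0],0]
    - [0.15,[0.005,0,0],0]
    - [0.15,[0.005,0,0],0]
  squeeze: 50

```text
clock: 24.8
tcp_pos: [0.5473, -0.0851, 0.1191]
tool_rot: [[0.99, -0.0, 0.138], [-0.138, -0.0, 0.99], [-0.0, -1.0, -0.0]]
force: [0.6, -0.7, -1.3]
grip_width: 0.016
```

```bash
python3 pitch.py w32 && python3 -c "
from rig import order
print(order.close_job())"
```

```text
24.8 [ 0.547 -0.085  0.119] [ 0.627 -0.721 -1.345] [ 0.005 -0.032  0.031] 0.01601688509636919
pitch deg 12.581746561996196 n 4387 4398 x range -0.09596869413759852 -0.020006073266368225 lowest top z 0.10769261599531156
lateral 7.082330753996944e-05
the job is handed in; nothing more can be done
None
```

I handed the job in at 24.8 s with the arm still holding the mirror at the viewing spot. The glass is within about 5 mm of the spot and about 45° up, facing the camera. No verdict was reported.

**How it was angled.** The arm can only turn about the vertical, so it could not tip the mirror directly. The head's tilt measured 0.997 rad, which called for about 12.1° of nose-up pitch. I got that by gripping the handle lightly near its front end and letting it pivot in the jaws, using short up-and-down jerks. The two earlier grips settled too far up, at about 17° and 15.4°, so I set the tool back down on its mat and gripped it again deeper. During the tries, the tool dropped once, about 18 mm, back onto its mat.

**Last checks:**
- **Steadiness:** pitch read 12.6° through the carry and at hand-in, with 50 N of grip. The last measured force was only about the tool's weight.
- **Glass angle:** the individual estimates were 47.8°, 45.9°, 44.4°, 43.9° and 41.9°. The last came from the scene camera in the final position and is the weakest. Tilt plus pitch gives 45.5°.
- **Glass position:** the scene camera put the glass about 1 mm from the stand's middle, before a final 1.5 mm nudge forward. The tool's yaw is −8°, matching the camera's measured direction.
- **Disagreement:** the base plate's edge suggested the stand's middle lies about 5 mm further forward than the posts and frame section do. I followed the posts and section.
- **Not checked:** the top camera could not see the glass at the end because the frame section hid it, and I had no view through the bench camera itself.

I saw no sign of contact with the stand, camera, look-alikes or other things on the bench. The gripper passed about 40 mm from the blue look-alike, by my estimate.

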